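# Fetch the arched template from the chest drawer

### The arm

A 6-joint arm with a two-finger parallel gripper is mounted at the origin on the work surface. World frame = base frame: x ahead of the robot, y to its left, z up, the work surface at z = 0. Lengths are in m, angles in rad, forces in N, time in s.
With the tool pointing down it reaches from about 0.25 to 0.775 m from the base axis. Payload 4 kg.
Tool frame: the origin (TCP) lies midway between the tips of the shut fingers; the grasp point (between the pads) lies 19 mm behind it; z points along the fingers, y is the line along which they close (so a half turn about z gives the same grasp; the last joint's range is limited). The gripper opens to 94 mm and grips with 3 to 60 N. Pads are 16 mm wide; open, the fingers measure 119 mm over their backs; the gripper's body (75 mm by 177 mm) begins 78 mm behind the grasp point.
Start: joints at [1.132, 0.087, 1.371, -0, 1.684, -0.103], TCP at [0.181, 0.519, 0.206] pointing down, gripper open.
Joint ranges: [-3.1, 3.1], [-0.76, 2.03], [0.27, 2.55], [-1.08, 4.22], [0.17, 2.65], [-2.57, 2.57]. Speed limits (rad/s): [2.79, 2.79, 3.14, 3.14, 3.14, 3.14].

### API

Orientations are given as [roll, pitch, yaw] about the fixed x, y, z axes, in that order (R = Rz(yaw) Ry(pitch) Rx(roll)).
In Python, from bench import robot gives the robot as it stands. The module is installed in compiled form; this text tells all that it offers.
- The arm moves only by the tool arm_command, never from a script. Its argument "targets" is a list of rows, each a list of 4 numbers: the shift along the world's x, y, z as a fraction of full scale, then the turn about the world's z as a fraction of full scale. A call has 1 to 8 rows; each row is the pose to reach, as a shift and turn from the pose commanded when the call began; what a row does not reach only later rows make up. Full scale, the value 1, is 0.5 m for a shift and 120 degrees for a turn. A row lasts 1/12 s, in which the tool goes at most 41.7 mm and 7.16 degrees, less where a joint would pass 70% of its speed; a pose out of reach is approached as far as the arm can. A call with a number of a shift or a turn outside -1 to 1 is refused whole. A call with a gripper value outside its range is refused whole. "claw" is the closure, from 0 (fully open) to 1 (shut), set as the call begins (left out, the last holds). The fingers move at their own pace and stop on an object; the grip force is fixed at half the most. Time passes only in rows, so rows that repeat a pose let the fingers close. It gives the time, the measured TCP pose, the force, the opening and the grip force at its end, in the units of the state.
- robot.get_obs(): the state, without advancing time (a new reading comes with each control period).
- robot.snapshot(name): name is "scene" or "top" or "wrist"; returns the picture (480x640x3 uint8, red, green, blue); there is no depth.
- robot.camera_info(name): a dict with "vfov" (degrees; the focal length in pixels is half the picture's height over the tangent of half this angle, whatever the lens; pixels are square), "cx", "cy" (the principal point, pixels), "k1" (the pictures are not rectified: a ray, as slopes to the right and down, at radius r is drawn at 1 + k1 r^2 times it, then the intrinsics apply), "extrinsics" (4x4, takes a point from camera to world coordinates); the wrist camera has in their place "T_tool_cam" (4x4, takes a point from camera to tool coordinates, whose origin is the TCP and whose axes are the flange's). Camera axes: x right, y up, looking along -z (the intrinsics and any distortion apply to the point x, -y, -z); pixel columns grow to the right and rows downward; lengths in m; the calibration is good to about 2 mm. A picture is of the moment at which its call begins: read the wrist's pose just before it. camera_info takes no time and is no camera call.
- robot.close_job(): hands the job in; it is judged then, once.
The state is a dict: "time": time; "joint_positions": joint angles; "qvel": joint speeds; "joint_torque": joint torques, N m; "tool_pos": TCP position; "ee_rot": TCP orientation; "wrist_force": force on the tool from outside, world axes, zero at the start; "wrist_torque": the same for the moment, N m; "width": finger opening in m; "finger_force": force on a finger pad.
Only numpy, scipy, OpenCV 4.12 (cv2) and the standard library are available. Lean on these libraries where they do the work, as an engineer would, in place of code of your own. Each camera call takes 0.05 s, during which the arm holds its last target. There are 200 camera calls.

### The job

The next panel gets the arched top: pull the drawer of the grey bench chest open to its stop, draw the arched plywood template up out of its slanted slot and stand it, arch up, in the slanted slot of the wooden bench caddy, lowering it right to the bottom before you let go. Leave the drawer open and the stepped template in its slot, and do not shift the glue bottle, tape roll, screwdriver or hammer lying about.

Things in the scene. Friction and masses are not known exactly. Their poses are not given: they have to be found in the camera images.
- chest: Grey steel bench chest, 300 deep x 250 wide x 168 mm high, fixed, one drawer. Origin on the bench under the middle of its front face; x points into the chest, z up; the drawer comes out towards -x. A black screw tray (48 mm high) stands on its top at the back, 195 to 285 mm behind the front face. (Left of the chest, nearer the robot, stands a fixed clamped glue-up, 260 mm high.)
- drawer (a joint): Drawer of the chest: 0 shut, 0.21 m at its stop; starts shut. Runs with 2 to 4 N of friction and stays where it is left. Its front is flush with the chest when shut: 18 mm thick, 226 mm wide, top edge 152 mm above the bench. Open-topped box, sides 70 mm above the bench.
- drawer_handle (a point): Middle of the drawer's steel bow handle, moves with the drawer, axes as the chest's. Round bar of 10 mm diameter lying level across the drawer (along y), straight for 104 mm, its axis 42 mm in front of the drawer front and 141 mm above the bench, 27 mm below the chest's top: 37 mm are free between bar and front.
- rack_middle (a point): Point in the drawer midway between its two slots, level with their bottoms (37 mm above the bench), 236 mm behind the handle bar; axes as the chest's. Slot bottoms lie 31 mm in front of (-x) and 31 mm behind it. Dark wood; both slots slant 30 deg from vertical, mouths towards -x: 15 mm wide inside, 168 mm long (along y), front wall 70 mm, rear wall 50 mm high along the slant.
- arched_template: Plywood template 9 mm thick, 120 wide, 125 tall, top half-round (radius 60 mm); 70 to 135 g. In either drawer slot, leaning 30 deg on the slot's front wall, top towards the chest's front, upper 55 mm free. Origin: middle of its lower edge; x through the plate (rearwards and up as it stands), y along its width, z up the plate to the top of the arch (z = 125 mm).
- stepped_template: Plywood template of the same thickness and height, 150 mm wide for 85 mm and 90 mm wide for the 40 mm above, square corners; stands in the drawer's other slot the same way. Same origin and axes. To be left there.
- caddy: Wooden bench caddy, 200 deep x 180 wide, fixed. Origin on the bench under its middle, x away from the robot at yaw 0, z up. Near its front is one empty slanted slot; behind that (x = 45 to 95 mm) a block with pencils and chisels standing up to 180 mm above the bench.
- caddy_slot (a point): Middle of the bottom of the caddy's slot, 36 mm above the bench; axes as the caddy's. The slot slants 30 deg from vertical, its mouth towards the caddy's front (-x); 20 mm wide inside, 150 mm long (along y), front wall 70 mm and rear wall 50 mm high measured along the slant; bottom square to the walls. A template let go at the bottom comes to lean on the front wall.
- glue_bottle: White glue bottle, 64 mm diameter, 190 mm high, upright. Origin in the middle of its underside. Leave alone.
- tape_roll: Roll of tape, 110 mm diameter, 25 mm high, lying flat. Origin in the middle of its underside. Leave alone.
- hammer: Hammer 260 mm long, lying left of the robot's reach to the chest. Leave alone.
- screwdriver: Screwdriver 200 mm long with green handle, lying between robot, chest and caddy. Leave alone.

How it is judged:
On the way, in this order (a step that is already met when the one before it is completed fails the run):
1. the drawer is pulled open to its stop (190 mm or more of its 210 mm) (value of joint drawer above 0.19 m), for 0.2 s.
2. the gripped arched template is drawn clear of its slot, its lower edge 60 mm or more above the slot's bottom, with the drawer still open (z of arched_template in the frame of rack_middle above 0.06 m and contact force between the fingers and arched_template above 0.3 N and value of joint drawer above 0.18 m), for 0.2 s.
3. the arched template stands at the bottom of the caddy's slot (lower edge within 12 mm of the bottom) while the fingers still hold it (distance between arched_template and caddy_slot below 0.03 m and z of arched_template in the frame of caddy_slot below 0.012 m and angle between arched_template's own z axis and vertical between 0.35 and 0.7 rad and contact force between the fingers and arched_template above 0.3 N), for 0.1 s.
At the end, for the whole second after the job is handed in: The arched template stands arch up, released and at rest in the caddy's slot: its lower edge within 30 mm of the middle of the slot's bottom and at most 12 mm above it, leaning 20 to 40 deg. The drawer is open by 180 mm or more and the stepped template still stands in its slot (distance between arched_template and caddy_slot below 0.03 m and z of arched_template in the frame of caddy_slot below 0.012 m and angle between arched_template's own z axis and vertical between 0.35 and 0.7 rad and linear speed of arched_template below 0.02 m/s and angular speed of arched_template below 0.1 rad/s and value of joint drawer above 0.18 m and distance between stepped_template and rack_middle below 0.055 m and angle between stepped_template's own z axis and vertical between 0.35 and 0.7 rad); the robot touches nothing.
It fails at once if the glue bottle, tape roll, screwdriver or hammer is shifted by more than 30 mm (distance of any of glue_bottle, tape_roll, screwdriver, hammer from where it was at the start of the episode above 0.03 m).
It fails at once if the glue bottle is tipped by more than 25 deg (angle between glue_bottle's own z axis and vertical above 0.44 rad).
It fails at once if the stepped template is lifted out of its slot by 35 mm or more (z of stepped_template in the frame of rack_middle above 0.035 m).
It also fails if it takes over 61 s, if anything falls off the work surface, if the arm or the gripper's body presses on something with over 40 N, if the wrist force passes 120 N, or if a joint passes its speed limit or range.

## Working session

There is one attempt and no reset: what is moved stays moved. The work goes in short steps, Python scripts to look and compute and a tool call to move; the robot and the scene stay as the last step left them, time stands still between calls to the robot, and variables do not carry over. Pictures are saved under pics/ and viewed, at most 10 in all, crops included, and the job is handed in when it is done.

Besides the shell and the picture viewer there is one more tool, called after "Call:" as name([rows], argument=value, ...), one row to a line, values as JSON. arm_command: Moves the arm, as the interface text tells. Shift numbers are shares of 0.5 m and turn numbers shares of 120 degrees, none past 1 either way. Its arguments: {"type":"object","properties":{"targets":{"type":"array"},"claw":{"type":"number"}},"required":["targets"]}

```bash
mkdir -p pics
cat > h.py <<'E'
import numpy as np,cv2
from bench import robot
def snap(n,f):
    p=robot.snapshot(n); cv2.imwrite('pics/'+f,p[:,:,::-1]); return p
def cam(n,T=None):
    c=robot.camera_info(n); f=240/np.tan(np.radians(c['vfov'])/2)
    return c,f,(np.array(c['extrinsics']) if T is None else T@np.array(c['T_tool_cam']))
def ray(n,u,v,T=None):
    c,f,E=cam(n,T); d=np.array([(u-c['cx'])/f,(v-c['cy'])/f]); r=d.copy()
    for _ in range(30): r=d/(1+c['k1']*(r@r))
    w=E[:3,:3]@np.array([r[0],-r[1],-1]); return E[:3,3],w
def atz(n,u,v,z,T=None):
    o,w=ray(n,u,v,T); return o+w*(z-o[2])/w[2]
def proj(n,P,T=None):
    c,f,E=cam(n,T); p=np.linalg.inv(E)@np.append(P,1); s=np.array([p[0],-p[1]])/-p[2]
    s=s*(1+c['k1']*(s@s)); return s*f+[c['cx'],c['cy']]
E
python3 - <<'E'
from h import *
snap('scene','s0.png');snap('top','t0.png')
for n in('scene','top'):print(robot.camera_info(n))
print(robot.camera_info('wrist'));print(robot.get_obs())
E
```

```text
{'vfov': 47.39378468788333, 'cx': 321.70776565868147, 'cy': 238.75370165070066, 'k1': -0.1474281627904293, 'extrinsics': array([[-1.50861015e-01, -9.28745217e-01,  3.38634428e-01,
         9.48538498e-01],
       [ 9.88554739e-01, -1.41973997e-01,  5.10187379e-02,
         1.34330679e-01],
       [ 6.93874420e-04,  3.42455408e-01,  9.39533827e-01,
         1.38373185e+00],
       [ 0.00000000e+00,  0.00000000e+00,  0.00000000e+00,
         1.00000000e+00]])}
{'vfov': 51.17270749842566, 'cx': 308.93916898988886, 'cy': 240.82920454442475, 'k1': -0.13136173894377748, 'extrinsics': array([[ 1.80921987e-02,  9.81077636e-01, -1.92767590e-01,
         2.78170267e-01],
       [-9.99829189e-01,  1.84809412e-02,  2.18551816e-04,
         6.52647990e-02],
       [ 3.77694278e-03,  1.92730709e-01,  9.81244418e-01,
         1.30092565e+00],
       [ 0.00000000e+00,  0.00000000e+00,  0.00000000e+00,
         1.00000000e+00]])}
{'vfov': 61.582763890152066, 'cx': 326.53259674222176, 'cy': 234.25245962722175, 'k1': -0.09089442191218597, 'T_tool_cam': array([[ 1.27415980e-03,  9.61147581e-01,  2.76032
[... 304 characters left out ...]
, 'joint_positions': array([ 1.13190567e+00,  8.78829255e-02,  1.37204369e+00, -1.94187770e-06,
        1.68359308e+00, -1.03113307e-01]), 'qvel': array([ 1.80149904e-03, -2.21973281e-03, -3.08496503e-03, -1.75015218e-03,
       -7.02450397e-05, -4.19114853e-04]), 'joint_torque': array([ 2.45324598e-03, -3.41253304e+01, -3.03300405e+01,  7.20189884e-02,
        3.05258331e-02, -1.04988978e-04]), 'tool_pos': array([0.18103728, 0.51885176, 0.20445036]), 'ee_rot': array([-3.13967565e+00, -1.96432107e-04,  2.80581490e+00]), 'wrist_force': array([0.26779759, 0.4846043 , 0.00678156]), 'wrist_torque': array([ 0.0199623 , -0.04888281,  0.05036405]), 'finger_force': 0.0, 'width': 0.09408889461258614}
```

View pics/s0.png

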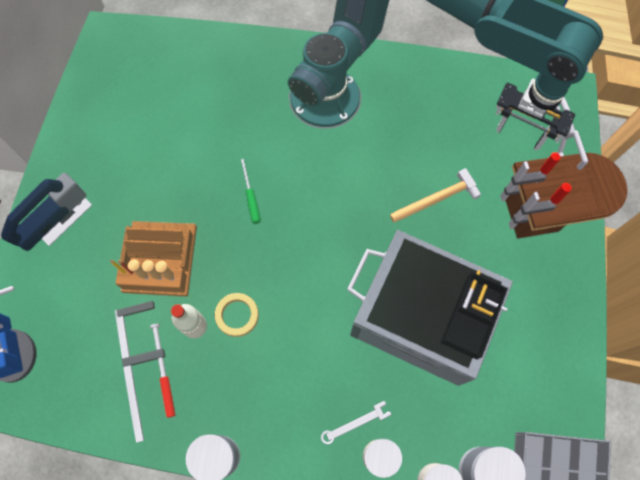

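View pics/t0.png

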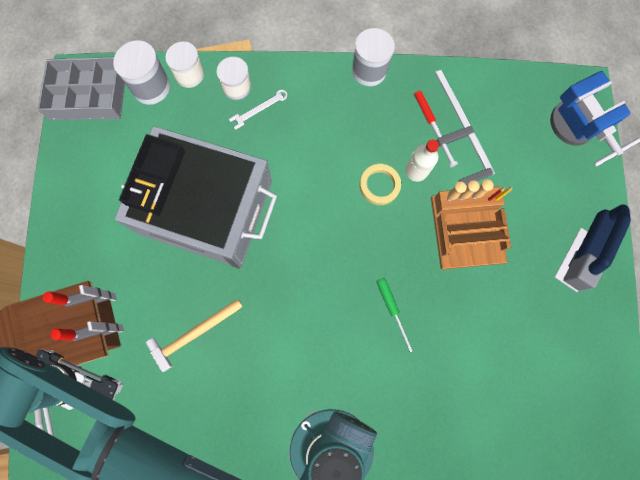

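The scene shows the chest at about (430,300) with its handle at (365,275), and the caddy at (157,258). In the top view the handle is at (265,213), the caddy at (470,228), the hammer at (200,335), the screwdriver at (393,313), and the clamped glue-up to the left of the chest. I'll crop closer.

Run:
```python
from h import *
t=cv2.imread('pics/t0.png');s=cv2.imread('pics/s0.png')
r=lambda a,k:cv2.resize(a,None,fx=k,fy=k,interpolation=cv2.INTER_CUBIC)
cv2.imwrite('pics/c1.png',np.hstack([r(t[120:270,110:285],4)[:, :],]))
cv2.imwrite('pics/c2.png',np.hstack([r(t[165:275,425:520],4),r(s[210:320,110:205],4)]))
```

```text
(no output)
```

View pics/c1.png

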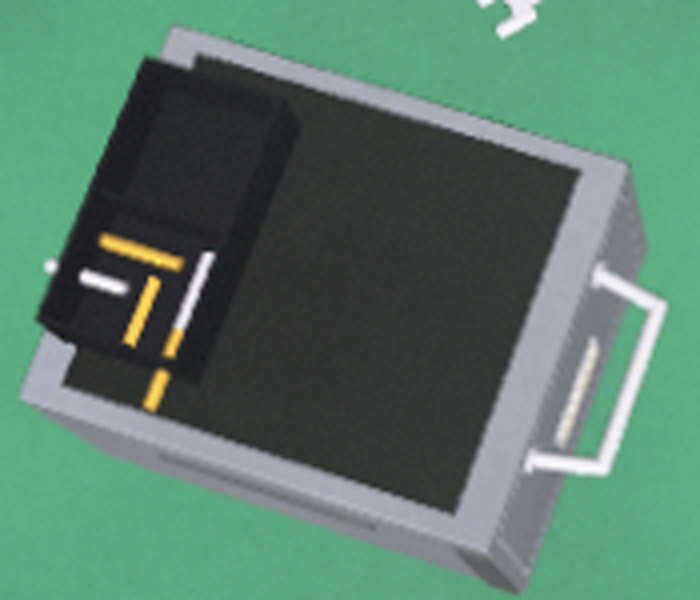

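View pics/c2.png

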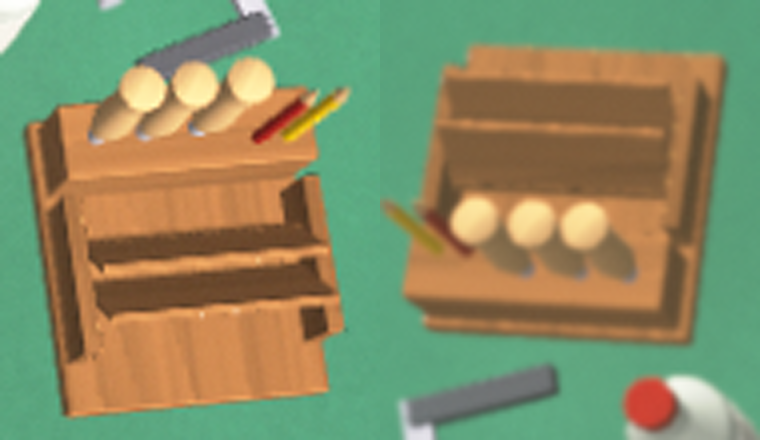

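The chest's front top corners are at crop1 (630,163) and (490,553), and the bar's ends at (662,305) and (605,470). In crop2, top view, the caddy's front base corners are at (67,415) and (328,392). Its slot is the dark band between the rear board (95,270)-(325,247) and the front board (105,312)-(335,297).

Run:
```python
from h import *
a=lambda x,y:(110+(x+.5)/4-.5,120+(y+.5)/4-.5)
b=lambda x,y:(425+(x+.5)/4-.5,165+(y+.5)/4-.5)
c=lambda x,y:(110+(x-380+.5)/4-.5,210+(y+.5)/4-.5)
np.set_printoptions(precision=4,suppress=True)
print('chest',[atz('top',*a(*p),.168)[:2] for p in((630,163),(490,553),(172,27),(22,400))])
P=[atz('top',*a(*p),.168)[:2] for p in((630,163),(490,553),(172,27),(22,400))]
print([np.linalg.norm(P[i]-P[j]) for i,j in((0,1),(2,3),(0,2),(1,3))])
print('yaws',[np.degrees(np.arctan2(*(P[i]-P[j])[::-1])) for i,j in((0,1),(2,3),(2,0),(3,1))])
print('bar',[atz('top',*a(*p),.141)[:2] for p in((662,305),(605,470))])
print('bar scene',[atz('scene',u,v,.141)[:2] for u,v in((366,250),(350,289))])
print('caddy base',[atz('top',*b(*p),.01)[:2] for p in((67,415),(328,392))])
print('front wall',[atz('top',*b(*p),.0916)[:2] for p in((105,310),(335,293))])
print('rear wall',[atz('top',*b(*p),.0843)[:2] for p in((95,275),(330,250))])
print('front wall sc',[atz('scene',*c(*p),.0916)[:2] for p in((450,75),(670,90))])
print('rear wall sc',[atz('scene',*c(*p),.0843)[:2] for p in((440,122),(665,130))])
```

```text
chest [array([0.6947, 0.1684]), array([0.4576, 0.2405]), array([0.7805, 0.4549]), array([0.5433, 0.525 ])]
[np.float64(0.2478021144932103), np.float64(0.2473975900487146), np.float64(0.2990649094341595), np.float64(0.2970940278026224)]
yaws [np.float64(-16.91277848663961), np.float64(-16.45663684683771), np.float64(73.3120367153518), np.float64(73.2340015408791)]
bar [array([0.6146, 0.1483]), array([0.5128, 0.1788])]
bar scene [array([0.513 , 0.1764]), array([0.6145, 0.1513])]
caddy base [array([ 0.4647, -0.2839]), array([ 0.4825, -0.4626])]
front wall [array([ 0.5191, -0.288 ]), array([ 0.5328, -0.4374])]
rear wall [array([ 0.5428, -0.2846]), array([ 0.5622, -0.4389])]
front wall sc [array([ 0.5306, -0.4369]), array([ 0.5188, -0.2905])]
rear wall sc [array([ 0.5607, -0.4378]), array([ 0.5435, -0.2896])]
```

The chest's yaw is about 73.3° and the bar's middle is at (0.564, 0.164). The slot's bottom is at about (0.569, -0.360) with yaw of about 5.8°. I'll rise and go above the bar.

Call:
arm_command([
  [0,0,0.4,0],
  [0,0,0.4,0],
  [0,0,0.4,0],
  [0,0,0.4,0],
  [0,0,0.4,0],
  [0,0,0.4,0.02],
  [0.4,-0.37,0.4,0.02],
  [0.4,-0.37,0.4,0.02],
], claw=0.57)

```text
time: 0.77
tool_pos: [0.2419, 0.4633, 0.4052]
ee_rot: [3.142, -0.0, 2.853]
wrist_force: [1.2, -0.1, -0.5]
width: 0.0439
finger_force: 0.0
```

Call:
arm_command([
  [0.6,-0.55,0,0],
  [0.6,-0.55,0,0],
  [0.6,-0.55,0,0],
  [0.6,-0.55,0,0],
  [0.6,-0.55,0,0],
  [0.6,-0.55,0,0],
  [0.6,-0.55,0,0],
  [0.6,-0.55,0,0],
])

```text
time: 1.43
tool_pos: [0.4892, 0.2357, 0.4051]
ee_rot: [-3.141, -0.001, 2.848]
wrist_force: [0.4, 1.1, 0.2]
width: 0.0406
finger_force: 0.0
```

Run:
```python
from h import *
o=robot.get_obs();print(o['time'],o['tool_pos'],o['ee_rot'],o['width'],o['joint_positions'])
```

```text
1.4333 [0.48923364 0.23571751 0.4050825 ] [-3.14132701e+00 -5.95561736e-04  2.84757496e+00] 0.040580448556813864 [ 3.44483638e-01  1.23765764e-01  9.34049250e-01  1.62627843e-04
  2.08441418e+00 -9.32215212e-01]
```

Call:
arm_command([
  [0.14,-0.14,0,0],
  [0.14,-0.14,0,0],
  [0.14,-0.14,-0.4,0],
  [0.14,-0.14,-0.4,0],
  [0.14,-0.14,-0.4,0],
  [0.14,-0.14,-0.4,0],
  [0.14,-0.14,-0.4,0],
  [0.14,-0.14,-0.4,0],
])

```text
time: 2.1
tool_pos: [0.5528, 0.1659, 0.1941]
ee_rot: [-3.132, -0.018, 2.847]
wrist_force: [-0.2, 0.2, -1.8]
width: 0.0403
finger_force: 0.0
```

Call:
arm_command([
  [0,0,0,0],
  [0,0,0,0],
])

```text
time: 2.27
tool_pos: [0.5592, 0.1678, 0.2081]
ee_rot: [3.14, 0.003, 2.848]
wrist_force: [-0.4, -0.0, 0.8]
width: 0.0402
finger_force: 0.0
```

Run:
```python
from h import *
from scipy.spatial.transform import Rotation as R
o=robot.get_obs();print(o['tool_pos'],o['ee_rot'])
T=np.eye(4);T[:3,:3]=R.from_euler('xyz',o['ee_rot']).as_matrix();T[:3,3]=o['tool_pos']
p=snap('wrist','w1.png')
u=np.array([np.cos(np.radians(73.3)),np.sin(np.radians(73.3))]);v=np.array([-u[1],u[0]])
b=np.array([.564,.164])
for s in(-.052,0,.052):print(s,proj('wrist',np.append(b+v*s,.141),T))
```

```text
[0.55922334 0.16783852 0.20812515] [3.13970043e+00 3.12276936e-03 2.84781755e+00]
-0.052 [324.62651285 326.64050109]
0 [324.42883764 255.06681438]
0.052 [324.22173082 174.68026116]
```

View pics/w1.png

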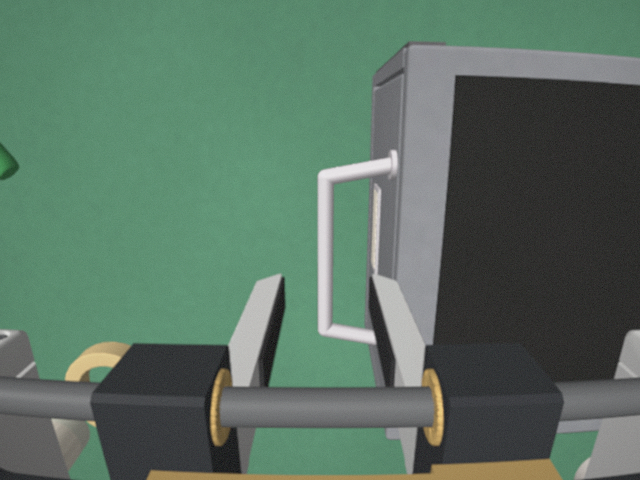

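The wrist view shows the bar at column 325, rows 175–330, as predicted and centred between the fingertips at columns 285 and 370. I'll descend and grip.

Call:
arm_command([
  [0.01,-0.008,-0.04,0],
  [0.01,-0.008,-0.08,0],
  [0.01,-0.008,-0.12,0],
  [0.01,-0.008,-0.15,0],
  [0.01,-0.008,-0.172,0],
  [0.01,-0.008,-0.172,0],
  [0.01,-0.008,-0.172,0],
])

```text
time: 2.9
tool_pos: [0.5643, 0.1638, 0.1215]
ee_rot: [3.14, 0.003, 2.848]
wrist_force: [0.9, -0.0, 1.0]
width: 0.0408
finger_force: 0.0
```

Call:
arm_command([
  [0,0,0,0],
  [0,0,0,0],
  [0,0,0,0],
  [0,0,0,0],
  [0,0,0,0],
  [0,0,0,0],
], claw=1)

```text
time: 3.4
tool_pos: [0.5637, 0.1642, 0.1203]
ee_rot: [3.14, 0.001, 2.848]
wrist_force: [0.4, 1.6, 1.9]
width: 0.0092
finger_force: 30.0
```

Call:
arm_command([
  [-0.006,-0.02,0,0],
  [-0.015,-0.05,0,0],
  [-0.0255,-0.085,0,0],
  [-0.036,-0.12,0,0],
  [-0.0465,-0.155,0,0],
  [-0.057,-0.19,0,0],
  [-0.0675,-0.225,0,0],
  [-0.078,-0.26,0,0],
])

```text
time: 4.07
tool_pos: [0.5237, 0.0344, 0.1202]
ee_rot: [3.138, -0.001, 2.849]
wrist_force: [-0.9, 4.7, 3.2]
width: 0.0089
finger_force: 30.0
```

Call:
arm_command([
  [-0.009,-0.03,0,0],
  [-0.018,-0.06,0,0],
  [-0.026,-0.086,0,0],
  [-0.033,-0.11,0,0],
  [-0.039,-0.13,0,0],
  [-0.042,-0.14,0,0],
  [-0.0432,-0.144,0,0],
  [-0.0432,-0.144,0,0],
])

```text
time: 4.73
tool_pos: [0.5023, -0.0352, 0.1202]
ee_rot: [3.134, -0.002, 2.849]
wrist_force: [-2.5, 11.4, 5.3]
width: 0.0089
finger_force: 30.0
```

Call:
arm_command([
  [0,0,0,0],
  [0,0,0,0],
])

```text
time: 4.9
tool_pos: [0.5023, -0.0352, 0.1202]
ee_rot: [3.135, -0.002, 2.849]
wrist_force: [0.0, 10.1, 5.5]
width: 0.0096
finger_force: 30.0
```

Call:
arm_command([
  [0,0,0,0],
  [0,0,0,0],
  [0,0,0,0],
], claw=0.57)

```text
time: 5.15
tool_pos: [0.5024, -0.0393, 0.1192]
ee_rot: [-3.14, 0.0, 2.848]
wrist_force: [-0.3, -0.6, 0.6]
width: 0.0254
finger_force: 0.0
```

Call:
arm_command([
  [0,0,0.05,0],
  [0,0,0.12,0],
  [0,0,0.2,0],
  [0,0.05,0.28,0],
  [0.05,0.16,0.36,0],
  [0.1,0.24,0.42,0],
  [0.1,0.3,0.42,0],
  [0.1,0.33,0.42,0],
])

```text
time: 5.82
tool_pos: [0.5531, 0.1218, 0.3302]
ee_rot: [3.142, 0.004, 2.845]
wrist_force: [0.2, -0.3, 0.2]
width: 0.0404
finger_force: 0.0
```

Call:
arm_command([
  [0,0,0,0],
  [0,0,0,0],
  [0,0,0,0],
])

```text
time: 6.07
tool_pos: [0.5516, 0.121, 0.3273]
ee_rot: [-3.14, -0.001, 2.847]
wrist_force: [-0.0, -0.3, 0.2]
width: 0.0404
finger_force: 0.0
```

Run:
```python
from h import *
o=robot.get_obs();print(o['time'],repr(o['tool_pos']),repr(o['ee_rot']),o['wrist_force'])
w=snap('wrist','w2.png')
```

```text
6.0667 array([0.5516248 , 0.12102718, 0.32732495]) array([-3.13993173e+00, -7.57206231e-04,  2.84735105e+00]) [-0.00074008 -0.28981711  0.24537808]
```

View pics/w2.png

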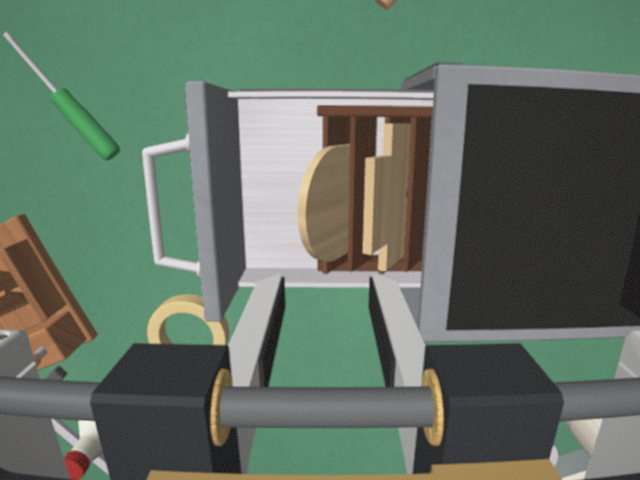

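The arched template is in the front slot: its arch outline peaks at about (299,205) and spans rows 143–262. The stepped one is in the rear slot at columns 365–408.

Run:
```python
from h import *
from scipy.spatial.transform import Rotation as R
T=np.eye(4);T[:3,:3]=R.from_euler('xyz',[-3.1399,-.00076,2.8474]).as_matrix();T[:3,3]=[.5516,.1210,.3273]
u=np.array([np.cos(np.radians(73.3)),np.sin(np.radians(73.3)),0]);v=np.array([-u[1],u[0],0]);z=np.array([0,0,1.])
f=np.array([.576,.2045,0])
s=-.5*u+.866*z;n=.866*u+.5*z
for op in(.208,.21):
  rm=f+u*(.194-op)+z*.037; b=rm-.031*u
  bar=f+u*(-.042-op)+z*.141
  print('bar',bar,proj('wrist',bar+v*.052,T),proj('wrist',bar-v*.052,T))
  for th in(-.0075,.0015):
    top=b+n*th+s*.125
    print(th,'top',top,proj('wrist',top,T),'sides',[proj('wrist',b+n*th+s*.07+v*q,T) for q in(-.06,.06)])
```

```text
bar [ 0.50415987 -0.03495562  0.141     ] [149.44248131 152.11084316] [161.61581469 259.76313251]
-0.0075 top [0.54324234 0.09531302 0.1415    ] [298.9127927  207.29944101] sides [array([328.45127311, 252.3484892 ]), array([328.42554096, 138.82275419])]
0.0015 top [0.54548203 0.10277829 0.146     ] [307.08039829 208.32025167] sides [array([335.7449607 , 253.68069725]), array([336.28575872, 139.0245588 ])]
bar [ 0.50358515 -0.03687127  0.141     ] [147.33788692 152.15215452] [159.642321   259.75445645]
-0.0075 top [0.54266762 0.09339738 0.1415    ] [296.75765449 207.3035136 ] sides [array([326.60105573, 252.3499538 ]), array([326.4333267 , 138.82531762])]
0.0015 top [0.5449073  0.10086265 0.146     ] [304.89822855 208.32376962] sides [array([333.8762842 , 253.68246218]), array([334.27192915, 139.02543476])]
```

Call:
arm_command([
  [0.004,-0.024,-0.08,0],
  [0.004,-0.024,-0.16,0],
  [0.004,-0.024,-0.24,0],
  [0.004,-0.024,-0.3,0],
  [0.004,-0.024,-0.3,0],
  [0.004,-0.024,-0.3,0],
], claw=0.47)

```text
time: 6.62
tool_pos: [0.5521, 0.108, 0.1762]
ee_rot: [-3.139, -0.005, 2.845]
wrist_force: [0.4, -0.2, 0.9]
width: 0.0497
finger_force: 0.0
```

Run:
```python
from h import *
o=robot.get_obs();print(o['time'],repr(o['tool_pos']),repr(o['ee_rot']),o['width'])
w=snap('wrist','w3.png')
```

```text
6.6167 array([0.5520744 , 0.10801249, 0.17620844]) array([-3.13930998, -0.00462174,  2.84528398]) 0.04971110037972231
```

View pics/w3.png

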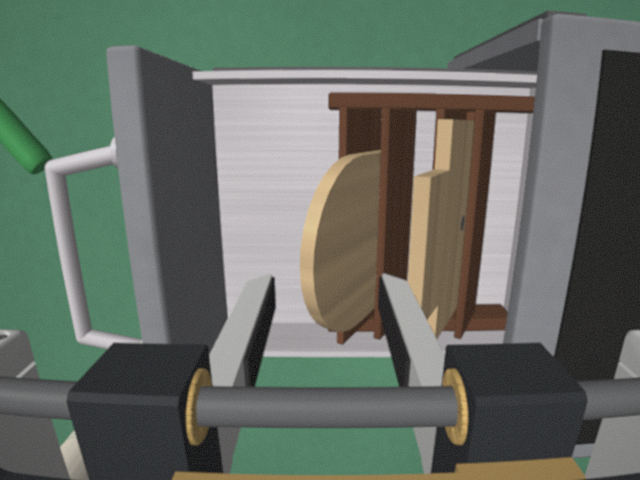

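The arch apex is at about (302,243), between the fingers and clear of the stepped template at column 412 and beyond. I'll descend, grip and draw it out along the slant.

Call:
arm_command([
  [0.002,0.002,-0.03,0],
  [0.002,0.002,-0.06,0],
  [0.002,0.002,-0.09,0],
  [0.002,0.002,-0.12,0],
  [0.002,0.002,-0.12,0],
  [0.002,0.002,-0.12,0],
])

```text
time: 7.17
tool_pos: [0.556, 0.1105, 0.1208]
ee_rot: [3.14, 0.003, 2.847]
wrist_force: [0.1, 0.8, -0.3]
width: 0.0498
finger_force: 0.0
```

Call:
arm_command([
  [0,0,0,0],
  [0,0,0,0],
  [0,0,0,0],
  [0,0,0,0],
  [0,0,0,0],
  [0,0,0,0],
], claw=1)

```text
time: 7.67
tool_pos: [0.5559, 0.1125, 0.1202]
ee_rot: [3.136, 0.003, 2.848]
wrist_force: [-0.2, 2.9, 7.2]
width: 0.0204
finger_force: 27.9
```

Call:
arm_command([
  [-0.001,-0.004,0.007,0],
  [-0.003,-0.01,0.018,0],
  [-0.005,-0.016,0.03,0],
  [-0.007,-0.023,0.042,0],
  [-0.009,-0.03,0.054,0],
  [-0.009,-0.03,0.054,0],
])

```text
time: 8.17
tool_pos: [0.5513, 0.0986, 0.1471]
ee_rot: [3.134, 0.002, 2.849]
wrist_force: [1.3, 4.4, 3.8]
width: 0.0199
finger_force: 27.8
```

Call:
arm_command([
  [-0.003,-0.01,0.018,0],
  [-0.006,-0.02,0.036,0],
  [-0.009,-0.03,0.054,0],
  [-0.012,-0.04,0.072,0],
  [-0.015,-0.05,0.09,0],
  [-0.018,-0.06,0.108,0],
  [-0.018,-0.06,0.108,0],
  [-0.018,-0.06,0.108,0],
])

```text
time: 8.83
tool_pos: [0.5413, 0.0652, 0.1998]
ee_rot: [3.142, 0.001, 2.847]
wrist_force: [0.3, 0.1, -0.2]
width: 0.0003
finger_force: 0.0
```

Run:
```python
from h import *
o=robot.get_obs();print(o['time'],repr(o['tool_pos']),repr(o['ee_rot']),o['width'],o['wrist_force'])
w=snap('wrist','w4.png')[:,80:560];s=cv2.resize(snap('scene','s4.png')[200:400,270:530],None,fx=1.2,fy=1.2)
c=np.zeros((480,800,3),np.uint8);c[:,:480]=w;c[:240,480:792]=s
cv2.imwrite('pics/c4.png',c[:,:,::-1])
```

```text
8.8333 array([0.5412858 , 0.06518526, 0.19980059]) array([3.14158421e+00, 1.09318597e-03, 2.84676032e+00]) 0.00027230644104226656 [ 0.28125406  0.09865196 -0.18588896]
```

View pics/c4.png

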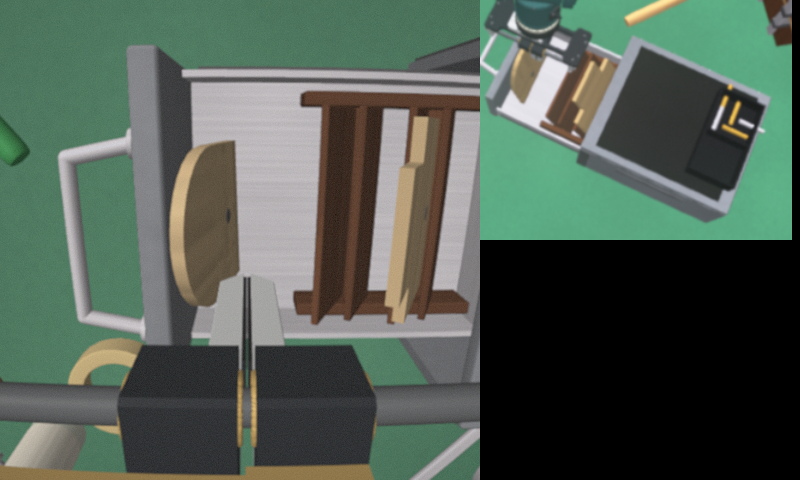

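The template slipped from the pads on leaving its slot. It now stands arch up in the drawer and leans on the drawer front, with its apex at wrist (252,225) and its lower edge near column 315. The stepped one stays in its slot. I'll locate it for a regrip.

```bash
cat > g.py <<'E'
from h import *
u=np.array([np.cos(np.radians(73.3)),np.sin(np.radians(73.3)),0]);v=np.array([-u[1],u[0],0]);z=np.array([0,0,1.])
f=np.array([.576,.2045,0])
E
python3 - <<'E'
from g import *
from scipy.spatial.transform import Rotation as R
np.set_printoptions(precision=4,suppress=True)
T=np.eye(4);T[:3,:3]=R.from_euler('xyz',[3.14158,.0011,2.84676]).as_matrix();T[:3,3]=[.5413,.0652,.1998]
loc=lambda p:np.array([(p-f)@u,(p-f)@v,p[2]])
for px in((252,222),(315,140),(319,272)):
  for zz in(.02,.03,.04,.09,.1,.11,.12,.13,.14):print(px,loc(atz('wrist',*px,zz,T)))
c,r=[],0
print('inner face x',-.209+.018, [proj('wrist',f+u*(-.191)+v*y+z*.152,T) for y in(-.1,0,.1)],[proj('wrist',f+u*(-.072)+v*y+z*.094,T) for y in(0,)])
s=cv2.imread('pics/s4.png')
a=cv2.resize(s[225:325,270:390],None,fx=5,fy=5,interpolation=cv2.INTER_CUBIC);cv2.imwrite('pics/c5.png',a)
E
```

```text
(252, 222) [-0.2133 -0.0189  0.02  ]
(252, 222) [-0.2114 -0.0163  0.03  ]
(252, 222) [-0.2095 -0.0138  0.04  ]
(252, 222) [-0.1999 -0.001   0.09  ]
(252, 222) [-0.1979  0.0015  0.1   ]
(252, 222) [-0.196   0.0041  0.11  ]
(252, 222) [-0.1941  0.0066  0.12  ]
(252, 222) [-0.1922  0.0092  0.13  ]
(252, 222) [-0.1903  0.0117  0.14  ]
(315, 140) [-0.1544  0.0549  0.02  ]
(315, 140) [-0.1541  0.0554  0.03  ]
(315, 140) [-0.1539  0.0559  0.04  ]
(315, 140) [-0.1524  0.0584  0.09  ]
(315, 140) [-0.1522  0.0589  0.1   ]
(315, 140) [-0.1519  0.0594  0.11  ]
(315, 140) [-0.1516  0.0599  0.12  ]
(315, 140) [-0.1513  0.0604  0.13  ]
(315, 140) [-0.151   0.0609  0.14  ]
(319, 272) [-0.1518 -0.0683  0.02  ]
(319, 272) [-0.1516 -0.0644  0.03  ]
(319, 272) [-0.1514 -0.0605  0.04  ]
(319, 272) [-0.1503 -0.0408  0.09  ]
(319, 272) [-0.1501 -0.0369  0.1   ]
(319, 272) [-0.1499 -0.033   0.11  ]
(319, 272) [-0.1497 -0.029   0.12  ]
(319, 272) [-0.1495 -0.0251  0.13  ]
(319, 272) [-0.1493 -0.0212  0.14  ]
inner face x -0.191 [array([257.588 , 387.6923]), array([248.2249, 246.1332]), array([239.0682,  67.756 ])] [array([425.1523, 221.6759])]
```

View pics/c5.png

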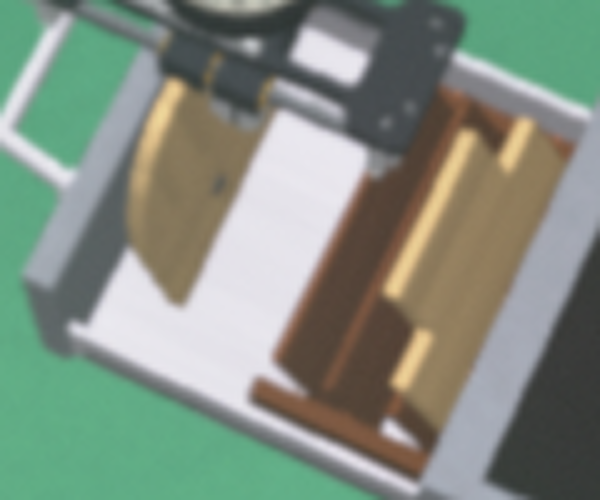

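It leans forward about 14°, lower edge at chest-x ≈ -0.155 and top touching the drawer front, so there is no room for a finger in front of it. My plan is to pinch the arch across its width with the gripper turned 90°, tip it back onto the rack, then regrip across the thickness. First I'll rise and measure it by image code.

Call:
arm_command([
  [0,0,0.08,0],
  [0,0,0.16,0],
  [-0.02,-0.03,0.24,0],
  [-0.02,-0.03,0.26,0],
  [-0.02,-0.03,0.26,0],
  [-0.02,-0.03,0.26,0],
  [-0.02,-0.03,0.26,0],
], claw=0)

```text
time: 9.52
tool_pos: [0.5306, 0.051, 0.3265]
ee_rot: [-3.141, -0.004, 2.848]
wrist_force: [-0.4, 0.5, -0.7]
width: 0.0437
finger_force: 0.0
```

```bash
cat >> g.py <<'E'
from scipy.spatial.transform import Rotation as R
np.set_printoptions(precision=4,suppress=True)
loc=lambda p:np.array([(p-f)@u,(p-f)@v,p[2]])
wld=lambda x,y,zz:f+u*x+v*y+z*zz
def pose():
    o=robot.get_obs();T=np.eye(4);T[:3,:3]=R.from_euler('xyz',o['ee_rot']).as_matrix();T[:3,3]=o['tool_pos'];return o,T
def ply(p):
    h=cv2.cvtColor(p,cv2.COLOR_RGB2HSV);return cv2.inRange(h,(12,50,90),(26,160,255))
E
python3 - <<'E'
from g import *
o,T=pose();print(o['time'],o['tool_pos'],o['ee_rot'],loc(o['tool_pos']))
p=snap('wrist','w5.png');m=ply(p)
n,l,st,ce=cv2.connectedComponentsWithStats(m)
for i in range(1,n):
    if st[i,4]>400:
        print(st[i],ce[i])
        c=max(cv2.findContours((l==i).astype(np.uint8),0,2)[0],key=cv2.contourArea)
        print(cv2.approxPolyDP(c,3,True)[:,0].tolist())
E
```

```text
9.5167 [0.5306 0.051  0.3265] [-3.1405 -0.0043  2.848 ] [-0.1601 -0.0007  0.3265]
[ 439  122   46  151 4123] [459.6003 196.9935]
[[483, 122], [457, 125], [456, 153], [446, 160], [439, 253], [446, 257], [447, 272], [460, 269], [472, 245], [470, 224], [476, 208], [473, 200], [475, 182], [478, 183], [477, 161], [481, 159], [478, 160], [477, 151], [482, 149], [479, 128]]
[ 293  142   41  116 3742] [313.3517 200.0414]
[[330, 142], [308, 146], [296, 168], [294, 228], [300, 250], [308, 257], [319, 256], [333, 239]]
[   0  215  141  166 9064] [ 58.0209 304.6708]
[[70, 215], [0, 249], [0, 294], [40, 275], [42, 270], [60, 272], [68, 285], [0, 317], [0, 323], [56, 298], [58, 293], [73, 294], [79, 303], [23, 327], [29, 336], [39, 378], [81, 379], [79, 375], [85, 374], [88, 367], [90, 372], [106, 366], [113, 355], [98, 330], [116, 313], [134, 342], [140, 341], [67, 220]]
[199 296  46  49 961] [217.7992 317.3538]
[[244, 297], [228, 297], [210, 308], [200, 326], [200, 344], [218, 343], [211, 334], [215, 322], [224, 315], [237, 313]]
[202 369  20  76 595] [208.0487 405.0034]
[[216, 369], [207, 379], [202, 401], [202, 433], [207, 444], [213, 442], [207, 410], [214, 376], [218, 374], [218, 385], [221, 373]]
[ 429  369   24   77 1019] [442.3258 407.0334]
[[434, 369], [429, 386], [439, 389], [442, 419], [439, 426], [431, 428], [438, 443], [445, 445], [451, 433], [450, 394], [443, 372]]
[ 155  458  416   22 3958] [414.3062 472.8456]
[[570, 479], [556, 458], [441, 464], [438, 473], [411, 475], [159, 471], [155, 479]]
```

```bash
cat >> g.py <<'E'
a=np.linspace(0,np.pi,25)
OUT=np.array([(-.06,0)]+[(-.06,.065)][:0]+[(.06,0)]+[(.06*np.cos(t),.065+.06*np.sin(t)) for t in a])
def sil(xb,yb,zb,tilt,yaw,T,name='wrist'):
    # tilt>0: top towards -u
    uu=np.cos(yaw)*u+np.sin(yaw)*v;vv=-np.sin(yaw)*u+np.cos(yaw)*v
    s=-np.sin(tilt)*uu+np.cos(tilt)*z;n=np.cos(tilt)*uu+np.sin(tilt)*z
    P=[wld(xb,yb,zb)+vv*q+s*r+n*t for q,r in OUT for t in(-.0045,.0045)]
    h=cv2.convexHull(np.array([proj(name,p,T) for p in P],np.float32))
    m=np.zeros((480,640),np.uint8);cv2.fillPoly(m,[np.round(h*8).astype(np.int32)],1,shift=3);return m
E
python3 - <<'E'
from g import *
from scipy.optimize import minimize
T=np.eye(4);T[:3,:3]=R.from_euler('xyz',[-3.1405,-.0043,2.848]).as_matrix();T[:3,3]=[.5306,.0510,.3265]
p=cv2.imread('pics/w5.png')[:,:,::-1];l=cv2.connectedComponents(ply(p))[1];m=(l==l[200,313]).astype(np.uint8)
c=lambda q:1-(lambda s:(s&m).sum()/(s|m).sum())(sil(q[0],q[1],q[4],q[2],q[3],T))
for zb in(.02,.03,.04):
    g=lambda q:c([*q,zb]);b=minimize(g,[-.156,-.005,.25,0],method='Nelder-Mead',options=dict(initial_simplex=np.array([[-.156,-.005,.25,0],[-.146,-.005,.25,0],[-.156,.005,.25,0],[-.156,-.005,.35,0],[-.156,-.005,.25,.1]])))
    print(zb,b.x,b.fun)
print([p[y,x].tolist() for x,y in((325,150),(335,200),(330,250),(326,248),(320,200))])
E
```

```text
Traceback (most recent call last):
  File "g.py", line 19, in sil
    h=cv2.convexHull(np.array([proj(name,p,T) for p in P],np.float32))
                               ~~~~^^^^^^^^^^
  File "h.py", line 15, in proj
    c,f,E=cam(n,T); p=np.linalg.inv(E)@np.append(P,1); s=np.array([p[0],-p[1]])/-p[2]
          ~~~^^^^^
  File "h.py", line 6, in cam
    c=robot.camera_info(n); f=240/np.tan(np.radians(c['vfov'])/2)
ValueError: time passes only in moves, steps and waits
```

```bash
sed -i 's/^def cam/import functools\n@functools.cache\ndef ci(n): return robot.camera_info(n)\ndef cam/; s/c=robot.camera_info(n); f/c=ci(n); f/' h.py
cat > fit.py <<'E'
from g import *
from scipy.optimize import minimize
def fit(m,T,x0,zbs,name='wrist'):
    c=lambda q,zb:1-(lambda s:(s&m).sum()/(s|m).sum())(sil(q[0],q[1],zb,q[2],q[3],T,name))
    x0=np.array(x0)
    for zb in zbs:
        b=minimize(c,x0,args=(zb,),method='Nelder-Mead',options=dict(initial_simplex=np.vstack([x0,x0+np.diag([.01,.01,.1,.1])]),maxfev=250))
        print(zb,b.x,b.fun)
E
python3 - <<'E'
from fit import *
T=np.eye(4);T[:3,:3]=R.from_euler('xyz',[-3.1405,-.0043,2.848]).as_matrix();T[:3,3]=[.5306,.0510,.3265]
p=cv2.imread('pics/w5.png')[:,:,::-1];l=cv2.connectedComponents(ply(p))[1];m=(l==l[200,313]).astype(np.uint8)
fit(m,T,[-.156,-.005,.25,0],(.02,.03,.04))
print([p[y,x].tolist() for x,y in((335,200),(330,250),(326,250))])
E
```

```text
0.02 [-0.1248 -0.1262  1.0635  0.4076] 0.9711809860921233
0.03 [-0.185  -0.0979  0.7738  1.2347] 0.966614980873902
0.04 [-0.3383  0.1243  0.8317 -0.3337] 0.9497927466632743
[[183, 176, 180], [187, 181, 183], [146, 142, 140]]
```

Run:
```python
from fit import *
T=np.eye(4);T[:3,:3]=R.from_euler('xyz',[-3.1405,-.0043,2.848]).as_matrix();T[:3,3]=[.5306,.0510,.3265]
p=cv2.imread('pics/w5.png')[:,:,::-1];n,l,st,ce=cv2.connectedComponentsWithStats(ply(p));i=[k for k in range(1,n) if st[k,0]==293][0]
m=cv2.morphologyEx((l==i).astype(np.uint8),cv2.MORPH_CLOSE,np.ones((9,9)))
print(m.sum());fit(m,T,[-.156,-.005,.25,0],(.02,.03,.04))
for r in range(135,265,8): print(r,m[r].nonzero()[0][[0,-1]] if m[r].any() else '')
```

```text
4043
0.02 [-0.1588 -0.005   0.2365  0.0219] 0.01979956000977756
0.03 [-0.1586 -0.0037  0.2302  0.0158] 0.04666035054476547
0.04 [-0.1593  0.0009  0.2181  0.0176] 0.060986964618249484
135 
143 [320 331]
151 [304 331]
159 [299 331]
167 [297 332]
175 [295 332]
183 [294 332]
191 [293 332]
199 [293 332]
207 [293 332]
215 [293 333]
223 [294 333]
231 [295 333]
239 [297 333]
247 [299 327]
255 [305 320]
263
```

The fit puts the lower edge at chest-x -0.159, y -0.005, z 0.02, leaning 13.5°. I'll turn the gripper by 90°.

Call:
arm_command([
  [0,0,0,-0.75],
  [0,0,0,-0.75],
  [0,0,0,-0.75],
  [0,0,0,-0.75],
  [0,0,0,-0.75],
  [0,0,0,-0.75],
  [0,0,0,-0.75],
  [0,0,0,-0.75],
], claw=0)

```text
time: 10.23
tool_pos: [0.5305, 0.0511, 0.3263]
ee_rot: [-3.137, -0.001, 1.842]
wrist_force: [-0.1, 0.1, -0.4]
width: 0.0934
finger_force: 0.0
```

Call:
arm_command([
  [0,0,0,-0.28],
  [0,0,0,-0.28],
  [0,0,0,-0.28],
  [0,0,0,-0.28],
  [0,0,0,-0.28],
  [0,0,0,-0.28],
  [0,0,0,-0.28],
])

```text
time: 10.82
tool_pos: [0.5307, 0.051, 0.3271]
ee_rot: [-3.138, 0.001, 1.264]
wrist_force: [0.5, -0.5, 0.0]
width: 0.0939
finger_force: 0.0
```

Run:
```python
from g import *
o,T=pose();print(o['time'],o['tool_pos'],o['ee_rot'],loc(o['tool_pos']),o['width'])
print((wld(-.1836,-.005,.1255)-o['tool_pos'])/.5,'yaw need deg',73.3-np.degrees(o['ee_rot'][2]))
```

```text
10.8167 [0.5307 0.051  0.3271] [-3.138   0.0011  1.2639] [-0.1601 -0.0007  0.3271] 0.09385756119710462
[-0.0053 -0.0476 -0.4031] yaw need deg 0.8810632619184986
```

Call:
arm_command([
  [-0.005,-0.048,-0.07,0.01],
  [-0.005,-0.048,-0.14,0.01],
  [-0.005,-0.048,-0.21,0.01],
  [-0.005,-0.048,-0.27,0.01],
  [-0.005,-0.048,-0.32,0.01],
  [-0.005,-0.048,-0.36,0.01],
  [-0.005,-0.048,-0.385,0.01],
  [-0.005,-0.048,-0.403,0.01],
])

```text
time: 11.48
tool_pos: [0.5314, 0.0286, 0.1316]
ee_rot: [3.133, -0.006, 1.285]
wrist_force: [4.5, 7.3, -0.1]
width: 0.0943
finger_force: 4.1
```

Call:
arm_command([
  [0,0,0,0],
  [0,0,0,0],
  [0,0,0,0],
  [0,0,0,0],
], claw=0.2)

```text
time: 11.82
tool_pos: [0.5278, 0.0303, 0.1291]
ee_rot: [-3.139, -0.006, 1.285]
wrist_force: [-4.8, 7.9, 10.8]
width: 0.0764
finger_force: 21.1
```

The fingers pinch the arch: width 76 mm at tip z 0.129, which fits. I'll drag the top back.

Call:
arm_command([
  [0.003,0.01,0.002,0],
  [0.006,0.02,0.004,0],
  [0.009,0.03,0.006,0],
  [0.012,0.04,0.007,0],
  [0.015,0.05,0.008,0],
  [0.018,0.06,0.008,0],
  [0.021,0.07,0.008,0],
  [0.024,0.08,0.007,0],
])

```text
time: 12.48
tool_pos: [0.5391, 0.0681, 0.1328]
ee_rot: [-3.139, -0.001, 1.285]
wrist_force: [-5.6, 1.6, 10.7]
width: 0.0754
finger_force: 8.2
```

Run:
```python
from fit import *
o,T=pose();print(o['time'],o['tool_pos'],loc(o['tool_pos']),o['width'])
p=snap('wrist','w6.png');n,l,st,ce=cv2.connectedComponentsWithStats(ply(p))
for k in range(1,n):
    if st[k,4]>500 and st[k,1]<420:print(st[k],ce[k])
p=snap('scene','s6.png');n,l,st,ce=cv2.connectedComponentsWithStats(ply(p))
for k in range(1,n):
    if st[k,4]>100 and 260<ce[k][0]<420:print('sc',st[k],ce[k])
for t in(.23,.1,0,-.15,-.3):
  for nm in('wrist','scene'):
    ys,xs=sil(-.1588,-.005,.02,t,.02,T if nm=='wrist' else None,nm).nonzero();print(t,nm,xs.min(),xs.max(),ys.min(),ys.max())
```

```text
12.4833 [0.5391 0.0681 0.1328] [-0.1413 -0.0038  0.1328] 0.07544678305369536
[  159     2   318   101 25749] [316.7692  50.4849]
[   0   25   51   64 1866] [21.6131 61.6854]
[  224   244   205    73 11473] [326.6113 278.2257]
[ 502  320  106   34 1517] [552.2815 333.6533]
[ 497  367   37   76 1387] [518.3756 405.3071]
[ 121  368   34   75 1227] [133.8126 405.2526]
sc [ 345  245   38   67 1271] [362.2274 275.6947]
sc [322 303  33  17 121] [338.3388 310.3471]
0.23 wrist 229 425 245 387
0.23 scene 295 325 233 287
0.1 wrist 227 427 244 364
0.1 scene 299 325 234 287
0 wrist 225 428 244 343
0 scene 302 325 236 287
-0.15 wrist 224 428 244 306
-0.15 scene 302 329 238 287
-0.3 wrist 224 428 244 266
-0.3 scene 303 334 240 287
```

The lower edge stayed put and the plate now tilts back about 0.12 rad. I'll set it vertical so that it stands on its edge for a regrip.

Call:
arm_command([
  [-0.003,-0.01,0.001,0],
  [-0.006,-0.02,0.001,0],
  [-0.008,-0.026,0.001,0],
  [-0.008,-0.026,0.001,0],
  [-0.008,-0.026,0.001,0],
])

```text
time: 13.0
tool_pos: [0.535, 0.0545, 0.1331]
ee_rot: [-3.139, -0.001, 1.285]
wrist_force: [-5.7, 0.5, 10.0]
width: 0.0753
finger_force: 7.6
```

```bash
cat > up.py <<'E'
from fit import *
o,T=pose();print(o['time'],o['tool_pos'],loc(o['tool_pos']),o['width'],o['wrist_force'])
p=snap('wrist','w_%d.png'%(o['time']*100));n,l,st,ce=cv2.connectedComponentsWithStats(ply(p))
k=l[270,300] or l[262,330];print(st[k]);m=cv2.morphologyEx((l==k).astype(np.uint8),cv2.MORPH_CLOSE,np.ones((9,9)))
fit(m,T,[-.1588,-.005,-.03,.02],(.018,.022))
E
python3 up.py
```

```text
13.0 [0.535  0.0545 0.1331] [-0.1555 -0.0039  0.1331] 0.07528401376314198 [-5.6945  0.4921  9.9973]
[  223   226   206    94 15356]
0.018 [-0.1593 -0.0045  0.0198  0.0308] 0.0687416575658294
0.022 [-0.1586 -0.0044  0.008   0.03  ] 0.07186746987951809
```

The tilt is about 0. I'll open slowly and rise, then check that it stands.

Call:
arm_command([
  [0,0,0,0],
  [0,0,0,0],
  [0,0,0,0],
], claw=0.15)

```text
time: 13.3
tool_pos: [0.5366, 0.0541, 0.1326]
ee_rot: [3.141, -0.001, 1.285]
wrist_force: [-0.2, -0.0, 6.5]
width: 0.0795
finger_force: 2.4
```

Call:
arm_command([
  [0,0,0,0],
  [0,0,0,0],
  [0,0,0.02,0],
  [0,0,0.06,0],
  [0,0,0.12,0],
  [0,0,0.18,0],
  [0,0,0.2,0],
  [0,0,0.2,0],
], claw=0.03)

```text
time: 13.97
tool_pos: [0.5383, 0.0538, 0.2355]
ee_rot: [3.135, -0.002, 1.283]
wrist_force: [0.5, 0.2, 0.1]
width: 0.0908
finger_force: 0.0
```

```bash
sed -i 's/^k=.*print(st\[k\])/P=sil(-.159,-.0045,.02,0,.03,T);k=int(np.argmax(np.bincount(l[P>0],minlength=n)[1:]))+1;print(st[k])/' up.py; python3 up.py
```

```text
13.9667 [0.5383 0.0538 0.2355] [-0.1552 -0.0072  0.2355] 0.09082766665373723 [0.5126 0.1884 0.1332]
[ 250  200  143   47 5673]
0.018 [-0.1594 -0.0047 -0.0146  0.0304] 0.01660899653979242
0.022 [-0.1582 -0.0044 -0.0152  0.0196] 0.030693573003221952
```

It stands upright on its edge: tilt -0.015 with a fit of 98%. I'll turn back and grip across the thickness.

Call:
arm_command([
  [0,0,0.02,0.7625],
  [0,0,0.02,0.7625],
  [0,0,0.02,0.7625],
  [0,0,0.02,0.7625],
  [0,0,0.02,0.7625],
  [0,0,0.02,0.7625],
  [0,0,0.02,0.7625],
  [0,0,0.02,0.7625],
], claw=0.723)

```text
time: 14.68
tool_pos: [0.5354, 0.0537, 0.2383]
ee_rot: [-3.137, -0.004, 2.289]
wrist_force: [-0.8, -1.1, 0.4]
width: 0.0413
finger_force: 0.0
```

Call:
arm_command([
  [0,0,0,0.285],
  [0,0,0,0.285],
  [0,0,0,0.285],
  [0,0,0,0.285],
  [0,0,0,0.285],
  [0,0,0,0.285],
  [0,0,0,0.285],
])

```text
time: 15.27
tool_pos: [0.5357, 0.0538, 0.2392]
ee_rot: [-3.141, -0.004, 2.877]
wrist_force: [-0.2, -0.5, 0.8]
width: 0.0262
finger_force: 0.0
```

```bash
cat up.py > up2.py; echo "t=wld(-.159,-.0045,.113);print((t-o['tool_pos'])/.5,165-np.degrees(o['ee_rot'][2]))" >> up2.py; python3 up2.py
```

```text
15.2667 [0.5357 0.0538 0.2392] [-0.1559 -0.0047  0.2392] 0.026151897838175862 [-0.1602 -0.4613  0.7542]
[ 319  142   13  146 1736]
0.018 [-0.1584 -0.0054 -0.0004  0.0225] 0.06833956219967963
0.022 [-0.1594 -0.0025 -0.0086  0.0236] 0.09441836202399578
[-0.0022 -0.0058 -0.2524] 0.17435405102168033
```

Call:
arm_command([
  [-0.002,-0.006,-0.03,0],
  [-0.002,-0.006,-0.08,0],
  [-0.002,-0.006,-0.13,0],
  [-0.002,-0.006,-0.17,0],
  [-0.002,-0.006,-0.2,0],
  [-0.002,-0.006,-0.23,0],
  [-0.002,-0.006,-0.252,0],
  [-0.002,-0.006,-0.252,0],
])

```text
time: 15.98
tool_pos: [0.5335, 0.0508, 0.1122]
ee_rot: [-3.14, -0.006, 2.878]
wrist_force: [0.0, 0.4, -1.0]
width: 0.0261
finger_force: 0.0
```

Call:
arm_command([
  [0,0,0,0],
  [0,0,0,0],
  [0,0,0,0],
  [0,0,0,0],
], claw=1)

```text
time: 16.32
tool_pos: [0.5364, 0.0508, 0.1169]
ee_rot: [3.141, 0.002, 2.879]
wrist_force: [-0.4, 0.5, 1.4]
width: 0.0088
finger_force: 30.0
```

It is gripped flat, with a width of 8.8 mm and 30 N. I'll lift.

Call:
arm_command([
  [0,0,0.03,0],
  [0,0,0.08,0],
  [0,0,0.14,0],
  [0,0,0.2,0],
  [0,0,0.27,0],
  [0,0,0.34,0],
  [0,0,0.41,0],
  [0,0,0.47,0],
])

```text
time: 16.98
tool_pos: [0.5355, 0.0508, 0.354]
ee_rot: [3.141, 0.003, 2.879]
wrist_force: [1.0, -0.4, -1.7]
width: 0.009
finger_force: 30.0
```

Call:
arm_command([
  [0,0,0.02,0],
  [0,0,0.02,0],
  [0,-0.03,0.02,-0.03],
  [0,-0.08,0.02,-0.08],
  [0,-0.13,0.02,-0.13],
  [0,-0.18,0.02,-0.18],
  [0,-0.23,0.02,-0.23],
  [0,-0.28,0.02,-0.28],
])

```text
time: 17.65
tool_pos: [0.5351, -0.0902, 0.359]
ee_rot: [-3.14, -0.002, 2.288]
wrist_force: [-0.1, 0.6, -0.8]
width: 0.0086
finger_force: 30.0
```

```bash
cat > cd.py <<'E'
from g import *
yc=np.radians(5.8);cu=np.array([np.cos(yc),np.sin(yc),0]);cv_=np.array([-cu[1],cu[0],0]);S=np.array([.5688,-.360,.036])
cl=lambda p:np.array([(p-S)@cu,(p-S)@cv_,(p-S)[2]])
cw=lambda x,y,zz:S+cu*x+cv_*y+z*zz
E
python3 - <<'E'
from cd import *
o,T=pose();print(o['time'],o['tool_pos'],o['ee_rot'],o['width'],o['finger_force'])
print((cw(-.03,0,.30)-o['tool_pos'])/.5,(95.8-np.degrees(o['ee_rot'][2]))/120)
E
```

```text
17.65 [ 0.5351 -0.0902  0.359 ] [-3.1402 -0.0022  2.2876] 0.008592838176642286 29.99740183353424
[ 0.0077 -0.5456 -0.0459] -0.2939248682511894
```

Call:
arm_command([
  [0,-0.06,0,-0.04],
  [0,-0.13,0,-0.08],
  [0,-0.2,0,-0.12],
  [0.002,-0.27,0,-0.16],
  [0.004,-0.34,0,-0.2],
  [0.006,-0.41,0,-0.24],
  [0.007,-0.48,0,-0.28],
  [0.008,-0.53,0,-0.294],
])

```text
time: 18.32
tool_pos: [0.5388, -0.3571, 0.358]
ee_rot: [-3.139, -0.002, 1.671]
wrist_force: [-0.7, 1.1, -1.3]
width: 0.0088
finger_force: 30.0
```

Call:
arm_command([
  [0,-0.016,0,0],
  [0,-0.016,0,0],
  [0,-0.016,0,0],
  [0,-0.016,0,0],
])

```text
time: 18.65
tool_pos: [0.5398, -0.3606, 0.3609]
ee_rot: [3.141, -0.001, 1.679]
wrist_force: [0.3, -0.0, -1.4]
width: 0.0091
finger_force: 30.0
```

Run:
```python
from cd import *
o,T=pose();print(o['time'],o['tool_pos'],o['ee_rot'],o['width'],cl(o['tool_pos']))
print((cw(-.03,0,.20)-o['tool_pos'])/.5,(95.8-np.degrees(o['ee_rot'][2]))/120)
p=snap('wrist','w7.png');t=snap('top','t7.png')
# caddy edges as predicted
q=[proj('wrist',cw(-.0437,y,.0556),T) for y in(-.075,.075)]+[proj('wrist',cw(-.0163,y,.0483),T) for y in(-.075,.075)]
print(np.round(q,1))
im=np.ascontiguousarray(p[:,:,::-1])
for k,c in((0,(0,0,255)),(2,(255,0,0))):cv2.line(im,*[tuple(map(int,np.round(x))) for x in q[k:k+2]],c,1)
cv2.imwrite('pics/w7o.png',im)
```

```text
18.65 [ 0.5398 -0.3606  0.3609] [ 3.1414 -0.0007  1.679 ] 0.009083390347015585 [-0.0289  0.0023  0.3249]
[-0.0018 -0.0048 -0.2497] -0.003349404059529822
[[312.8 256.6]
 [312.7 125.5]
 [335.9 254.8]
 [337.8 125.6]]
```

View pics/w7o.png

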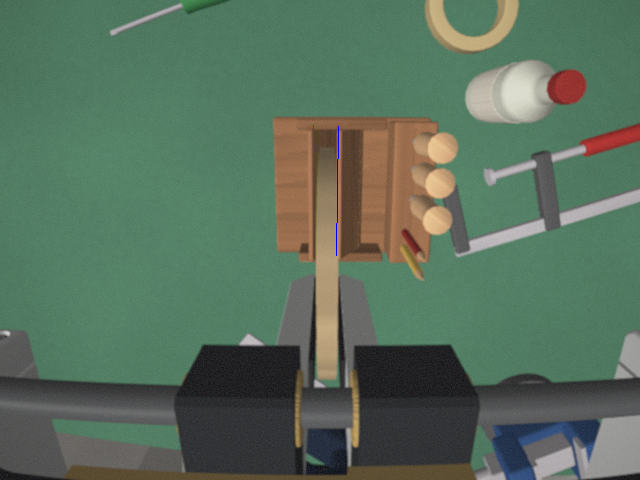

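The predicted slot edges (red at column 313, blue at column 337) lie on the real ones, and the plate sits at column 327, over the mouth. I'll lower it into the mouth.

Call:
arm_command([
  [-0.002,-0.005,-0.05,-0.003],
  [-0.002,-0.005,-0.11,-0.003],
  [-0.002,-0.005,-0.17,-0.003],
  [-0.002,-0.005,-0.22,-0.003],
  [-0.002,-0.005,-0.26,-0.003],
  [-0.002,-0.005,-0.29,-0.003],
  [-0.002,-0.005,-0.314,-0.003],
  [-0.002,-0.005,-0.314,-0.003],
])

```text
time: 19.42
tool_pos: [0.5378, -0.3628, 0.2008]
ee_rot: [-3.138, -0.004, 1.672]
wrist_force: [-0.5, 0.1, -1.2]
width: 0.0088
finger_force: 30.0
```

Call:
arm_command([
  [0,0,-0.01,0],
  [0.001,0,-0.02,0],
  [0.003,0,-0.03,0],
  [0.006,0.001,-0.042,0],
  [0.01,0.001,-0.055,0],
  [0.014,0.0015,-0.07,0],
  [0.016,0.0015,-0.084,0],
  [0.016,0.0015,-0.084,0],
])

```text
time: 20.08
tool_pos: [0.546, -0.3633, 0.1589]
ee_rot: [-3.139, -0.003, 1.671]
wrist_force: [-0.2, 0.1, -1.9]
width: 0.0088
finger_force: 30.0
```

Run:
```python
from cd import *
o,T=pose();print(o['time'],o['tool_pos'],o['width'],o['finger_force'],o['wrist_force'],cl(o['tool_pos']))
```

```text
20.0833 [ 0.546  -0.3633  0.1589] 0.008799808169017969 29.999355375766754 [-0.2151  0.1474 -1.921 ] [-0.023  -0.001   0.1229]
```

Call:
arm_command([
  [-0.004,0,-0.006,0],
  [-0.008,-0.001,-0.012,0],
  [-0.012,-0.001,-0.018,0],
  [-0.016,-0.002,-0.024,0],
  [-0.02,-0.002,-0.03,0],
  [-0.024,-0.0024,-0.036,0],
  [-0.024,-0.0024,-0.036,0],
])

```text
time: 20.67
tool_pos: [0.5411, -0.3661, 0.1508]
ee_rot: [3.123, 0.009, 1.672]
wrist_force: [8.4, 1.9, 10.1]
width: 0.0096
finger_force: 30.7
```

Call:
arm_command([
  [-0.004,0,-0.006,0],
  [-0.008,-0.001,-0.012,0],
  [-0.012,-0.001,-0.018,0],
  [-0.016,-0.002,-0.024,0],
  [-0.016,-0.002,-0.024,0],
])

```text
time: 21.08
tool_pos: [0.5336, -0.3683, 0.1409]
ee_rot: [3.121, 0.012, 1.672]
wrist_force: [6.9, 1.6, 15.1]
width: 0.0129
finger_force: 32.3
```

Call:
arm_command([
  [-0.004,0,-0.006,0],
  [-0.008,0,-0.012,0],
  [-0.012,0,-0.018,0],
  [-0.016,0,-0.024,0],
  [-0.016,0,-0.024,0],
])

```text
time: 21.5
tool_pos: [0.5251, -0.3684, 0.127]
ee_rot: [3.123, 0.011, 1.671]
wrist_force: [8.5, 0.3, 10.4]
width: 0.0164
finger_force: 33.3
```

```bash
cat > cf.py <<'E'
from cd import *
from scipy.optimize import minimize
import g
g.u,g.v,g.f=cu,cv_,S*[1,1,0]   # caddy frame for the silhouette
def run(name='scene',bx=None):
    o,T=pose();print(o['time'],cl(o['tool_pos']),o['width'],o['wrist_force'])
    return o,T
E
python3 - <<'E'
from cd import *
o,T=pose();print(o['time'],cl(o['tool_pos']),o['width'],o['wrist_force'])
snap('scene','s8.png');snap('top','t8.png');snap('wrist','w8.png')
E
```

```text
21.5 [-0.0443 -0.0039  0.091 ] 0.01640992382384282 [ 8.4588  0.2851 10.3762]
```

Call:
arm_command([
  [-0.004,0,-0.005,0],
  [-0.008,0,-0.01,0],
  [-0.012,0,-0.016,0],
  [-0.016,0,-0.02,0],
  [-0.016,0,-0.02,0],
  [-0.016,0,-0.02,0],
])

```text
time: 22.15
tool_pos: [0.5169, -0.369, 0.12]
ee_rot: [3.123, 0.013, 1.671]
wrist_force: [2.7, 0.9, 18.4]
width: 0.019
finger_force: 35.5
```

```bash
cat > cfit.py <<'E'
from cd import *
import g,sys
from scipy.optimize import minimize
o,T=pose();print(o['time'],cl(o['tool_pos']),o['width'],o['wrist_force'],o['finger_force'])
g.u,g.v,g.f=cu,cv_,np.array([S[0],S[1],0])
ims={n:snap(n,'%s_%d.png'%(n,o['time']*100)) for n in('wrist','top','scene')}
for n in ims:
    m=ply(ims[n])
    for t in(.2,.35,.52):
        s=g.sil(0,-.004,.036,t,0,T if n=='wrist' else None,n);ys,xs=s.nonzero()
        print(n,t,xs.min(),xs.max(),ys.min(),ys.max(),'ply share',round((m[s>0]>0).mean(),2))
E
python3 cfit.py
```

```text
22.15 [-0.0525 -0.0037  0.084 ] 0.018987251072392266 [ 2.6813  0.8558 18.3743] 35.54602548480034
wrist 0.2 382 415 149 392 ply share 0.69
wrist 0.35 340 411 149 388 ply share 0.67
wrist 0.52 295 411 149 380 ply share 0.8
top 0.2 450 506 224 232 ply share 0.64
top 0.35 450 506 225 237 ply share 0.59
top 0.52 450 506 225 245 ply share 0.55
scene 0.2 126 179 226 256 ply share 0.81
scene 0.35 127 179 220 256 ply share 0.76
scene 0.52 128 179 215 256 ply share 0.76
```

Call:
arm_command([
  [-0.002,0,-0.004,0],
  [-0.004,0,-0.008,0],
  [-0.004,0,-0.008,0],
  [-0.004,0,-0.008,0],
])

```text
time: 22.63
tool_pos: [0.5153, -0.3692, 0.119]
ee_rot: [3.121, 0.015, 1.671]
wrist_force: [0.3, 3.4, 26.9]
width: 0.0188
finger_force: 38.5
```

Run:
```python
from cd import *
o,T=pose();print(o['time'],cl(o['tool_pos']),o['width'],o['wrist_force'])
a=cv2.imread('pics/w7.png');hs=lambda p,x,y:cv2.cvtColor(p[y-1:y+2,x-1:x+2],cv2.COLOR_BGR2HSV).mean((0,1)).round()
print('plate',hs(a,327,200),hs(a,327,300),'caddy',hs(a,290,190),hs(a,375,190))
p=snap('wrist','w9.png')[:,:,::-1]
h=cv2.cvtColor(p,cv2.COLOR_BGR2HSV)
for r in range(140,400,20):
    print(r,[tuple(int(k) for k in h[r,c]) for c in range(280,430,15)])
```

```text
22.6333 [-0.0541 -0.0038  0.083 ] 0.01882865516573646 [ 0.2928  3.3887 26.8879]
plate [ 18.  86. 150.] [ 18.  85. 175.] caddy [ 13. 127. 155.] [ 13. 126. 154.]
140 [(12, 121, 154), (13, 123, 156), (12, 126, 162), (12, 126, 158), (12, 120, 182), (12, 121, 97), (13, 119, 92), (12, 111, 92), (13, 134, 184), (13, 120, 100)]
160 [(14, 128, 163), (13, 124, 166), (13, 131, 164), (12, 131, 165), (12, 125, 188), (19, 82, 115), (19, 79, 106), (20, 86, 104), (12, 125, 187), (12, 109, 98)]
180 [(13, 123, 157), (13, 123, 159), (12, 127, 159), (12, 124, 161), (18, 81, 155), (19, 80, 112), (17, 85, 111), (19, 81, 107), (12, 132, 181), (13, 122, 94)]
200 [(13, 125, 175), (13, 124, 173), (13, 126, 174), (18, 87, 176), (17, 84, 152), (17, 80, 112), (19, 80, 109), (20, 83, 104), (13, 127, 179), (13, 113, 97)]
220 [(13, 128, 172), (12, 126, 176), (12, 125, 163), (19, 84, 186), (17, 85, 111), (17, 83, 108), (15, 83, 111), (21, 80, 105), (14, 128, 164), (13, 130, 92)]
240 [(12, 122, 169), (13, 127, 168), (18, 88, 198), (19, 87, 202), (18, 86, 116), (17, 79, 113), (18, 81, 110), (15, 76, 104), (12, 122, 15
[... 381 characters left out ...]
7, 87, 106), (17, 78, 114), (60, 2, 120), (0, 4, 116), (17, 83, 114), (13, 122, 90), (13, 117, 100)]
320 [(170, 7, 114), (50, 6, 118), (20, 80, 225), (18, 81, 116), (18, 90, 111), (150, 4, 68), (60, 2, 118), (15, 27, 113), (15, 127, 90), (13, 114, 96)]
340 [(0, 2, 115), (90, 4, 58), (19, 82, 220), (16, 78, 114), (17, 84, 106), (15, 12, 41), (70, 7, 112), (20, 7, 114), (13, 112, 98), (13, 120, 100)]
360 [(45, 4, 114), (53, 20, 52), (51, 54, 142), (18, 89, 204), (19, 81, 116), (90, 12, 43), (60, 7, 110), (150, 62, 29), (90, 8, 33), (160, 21, 37)]
380 [(19, 64, 99), (75, 9, 55), (74, 91, 131), (70, 87, 137), (12, 125, 161), (60, 9, 56), (45, 5, 112), (105, 11, 46), (160, 26, 29), (120, 20, 38)]
```

Run:
```python
from cd import *
T=np.eye(4);T[:3,:3]=R.from_euler('xyz',[3.121,.015,1.671]).as_matrix();T[:3,3]=[.5153,-.3692,.119]
h=cv2.cvtColor(cv2.imread('pics/w9.png'),cv2.COLOR_BGR2HSV);m=cv2.inRange(h,(14,60,85),(24,104,255))
m=cv2.morphologyEx(m,cv2.MORPH_OPEN,np.ones((3,3)))
for r in range(150,371,20):
    c=m[r,250:420].nonzero()[0]+250;print(r,c.min(),c.max(),end=' | ')
c=min(m[r,285:330].nonzero()[0].min()+285 for r in range(280,345) if m[r,285:330].any());print('left',c)
for r in(280,300,320):
    o,w=ray('wrist',c,r,T);k=lambda t:cl(o+t*w);a,b=k(0),k(1);t=(-.0635-a[0])/(b[0]-a[0]);print('corner',k(t))
# candidates: bottom at height d along slant, touching limits
for th in(.3,.35,.4,.45,.5236):
  s=np.array([-np.sin(th),np.cos(th)]);n=np.array([np.cos(th),np.sin(th)])
  # rear face through rear wall top edge (-.0163,.0483); bottom rear corner at slot floor n-coordinate
  e=np.array([-.0163,.0483]);fl=np.array([-.5,.866])
  t=(e@fl)/(s@fl); rb=e-t*s  # rear-bottom corner on floor line
  print(th,'bottom mid',rb-.0045*n,'top front',rb-.009*n+.125*s,'top rear',rb+.125*s)
```

```text
150 370 393 | 170 336 392 | 190 325 392 | 210 317 391 | 230 311 390 | 250 307 383 | 270 304 388 | 290 302 387 | 310 303 386 | 330 304 348 | 350 308 350 | 370 317 352 | left 301
corner [-0.0635  0.0208  0.129 ]
corner [-0.0635  0.0145  0.1321]
corner [-0.0635  0.0083  0.1353]
0.3 bottom mid [-0.0055 -0.002 ] top front [-0.0467  0.1161] top rear [-0.0381  0.1188]
0.35 bottom mid [-0.0031 -0.0009] top front [-0.0502  0.115 ] top rear [-0.0418  0.1181]
0.4 bottom mid [-0.0008  0.0002] top front [-0.0537  0.1135] top rear [-0.0454  0.117 ]
0.45 bottom mid [0.0014 0.0012] top front [-0.057   0.1118] top rear [-0.0489  0.1157]
0.5236 bottom mid [0.0048 0.0028] top front [-0.0616  0.1088] top rear [-0.0538  0.1133]
```

```bash
cat > lf.py <<'E'
from cd import *
from scipy.optimize import least_squares
def lfit(img,T,xc=None):
    h=cv2.cvtColor(img,cv2.COLOR_BGR2HSV);m=cv2.morphologyEx(cv2.inRange(h,(14,60,85),(24,104,255)),cv2.MORPH_OPEN,np.ones((3,3)))
    rows=np.arange(165,356,5);L=np.array([m[r,250:420].nonzero()[0].min()+250 for r in rows])
    aa=np.linspace(0,np.pi,80)
    def cols(q):
        xb,y,zb,t=q;s=-np.sin(t)*cu+np.cos(t)*z;n=np.cos(t)*cu+np.sin(t)*z
        P=np.array([proj('wrist',cw(xb,y,zb)+cv_*.06*np.cos(a)+s*(.065+.06*np.sin(a))-n*.0045,T) for a in aa])
        o=np.argsort(P[:,1]);return np.interp(rows,P[o,1],P[o,0])
    # lower edge constrained: plate touches rear wall's top edge or lies between; prior on xb
    fun=lambda q:np.r_[(cols(q)-L)/1.5,(q[0]-0)/.005,(q[3]-.45)/.15]
    b=least_squares(fun,[0,-.003,.003,.45],loss='soft_l1',diff_step=1e-3,x_scale=[.01,.01,.01,.1])
    print('xb,y,zb,tilt',b.x,'rms px',np.sqrt(np.mean((cols(b.x)-L)**2)))
E
python3 - <<'E'
from lf import *
T=np.eye(4);T[:3,:3]=R.from_euler('xyz',[3.121,.015,1.671]).as_matrix();T[:3,3]=[.5153,-.3692,.119]
lfit(cv2.imread('pics/w9.png'),T)
E
```

```text
xb,y,zb,tilt [-0.0029 -0.0003  0.0007  0.4769] rms px 0.6297817202442351
```

The plate is at the bottom: lower edge at +1 mm, leaning 0.48 rad, still held with 27 N pressing down. I'll release and withdraw.

Call:
arm_command([
  [0,0,0.006,0],
  [0,0,0.006,0],
  [0,0,0.006,0],
  [0,0,0.006,0],
  [0,0,0.006,0],
], claw=0.5)

```text
time: 23.1
tool_pos: [0.5077, -0.3657, 0.107]
ee_rot: [-3.139, -0.002, 1.67]
wrist_force: [0.1, 0.1, -0.2]
width: 0.0462
finger_force: 0.0
```

Call:
arm_command([
  [-0.004,0,0.03,0],
  [-0.004,0,0.08,0],
  [-0.004,0,0.14,0],
  [-0.004,0,0.2,0],
  [-0.004,0,0.27,0],
  [-0.004,0,0.34,0],
  [-0.004,0,0.38,0],
  [-0.004,0,0.38,0],
])

```text
time: 23.77
tool_pos: [0.5077, -0.3673, 0.3044]
ee_rot: [3.135, 0.007, 1.67]
wrist_force: [-0.6, 1.2, 0.6]
width: 0.0469
finger_force: 0.0
```

Call:
arm_command([
  [0,0,0,0],
  [0,0,0,0],
  [0,0,0,0],
  [0,0,0,0],
])

```text
time: 24.1
tool_pos: [0.5061, -0.3658, 0.2957]
ee_rot: [-3.138, -0.004, 1.671]
wrist_force: [0.7, -0.2, -0.2]
width: 0.047
finger_force: 0.0
```

Run:
```python
from cd import *
import g
from scipy.optimize import minimize
o,T=pose();print(o['time'],cl(o['tool_pos']),o['width'],o['wrist_force'],o['finger_force'])
p=snap('wrist','w10.png');t=snap('top','t10.png')
m=cv2.morphologyEx(cv2.inRange(cv2.cvtColor(p,cv2.COLOR_RGB2HSV),(14,60,85),(24,104,255)),cv2.MORPH_OPEN,np.ones((3,3)))
n,l,st,ce=cv2.connectedComponentsWithStats(m)
for k in range(1,n):
    if st[k,4]>300 and st[k,1]<300:print(st[k])
d=(0,0,0)
for th in(.4,.5236,.65):
    s=-np.sin(th)*cu+np.cos(th)*z;nn=np.cos(th)*cu+np.sin(th)*z
    P=np.array([proj('wrist',cw(-.0045,0,-.0025)+cv_*.06*np.cos(a)+s*(.065+.06*np.sin(a))-nn*.0045,T) for a in np.linspace(0,np.pi,60)])
    print(th,P.min(0),P.max(0))
# stepped template and drawer, top camera: change against the earlier state
b=cv2.imread('pics/t0.png');q=lambda im,x,y:im[y,x].tolist()
u,v,f=g.u,g.v,g.f
for y in(-.03,0,.03):
    c=f+u*(-.016+.031)+z*.037+(-.5*u+.866*z)*.11+v*y+(.866*u+.5*z)*.003
    x=proj('top',c);print('stepped px',x.round(),t[int(x[1]),int(x[0])])
```

```text
24.1 [-0.063   0.0006  0.2597] 0.04700849292863732 [ 0.6523 -0.2268 -0.1615] 0.0
[ 470    0  103   43 2309]
[ 465  133   64   38 1635]
[ 316  142   59  127 6088]
[ 462  169   63   43 1621]
[ 459  206   61   49 1632]
0.4 [333.0766 141.8735] [357.5797 266.1532]
0.5236 [317.1211 141.6352] [349.9296 264.3333]
0.65 [302.7822 141.3599] [342.8355 262.1823]
stepped px [270. 205.] [142 123  93]
stepped px [266. 216.] [139 119  90]
stepped px [262. 228.] [139 121  90]
```

The template leans at 0.52 rad in the slot, released, and the stepped one is still in place. A last check of the drawer's opening, then I hand in.

Run:
```python
from g import *
t=cv2.imread('pics/t10.png')
best=[]
for op in np.arange(.17,.216,.003):
    best.append((round(float(np.mean([t[tuple(np.round(proj('top',wld(-.042-op,y,.141))).astype(int)[::-1])].min() for y in np.linspace(-.045,.045,15)])),0),round(op,3)))
print(best)
```

```text
[(153.0, np.float64(0.17)), (106.0, np.float64(0.173)), (105.0, np.float64(0.176)), (105.0, np.float64(0.179)), (105.0, np.float64(0.182)), (104.0, np.float64(0.185)), (104.0, np.float64(0.188)), (104.0, np.float64(0.191)), (103.0, np.float64(0.194)), (104.0, np.float64(0.197)), (104.0, np.float64(0.2)), (127.0, np.float64(0.203)), (207.0, np.float64(0.206)), (242.0, np.float64(0.209)), (229.0, np.float64(0.212)), (123.0, np.float64(0.215))]
```

```bash
python3 -c "
from bench import robot
print(robot.close_job())"
```

```text
the job is handed in; nothing more can be done
None
```

The job is handed in: the arched template stands arch up at the bottom of the caddy's slot (leaning 0.52 rad, released), the drawer is open about 0.21 m and the stepped template is still in its slot; the template slipped out of the fingers once in the drawer and I regripped it, and I don't know the verdict because hand-in returned none.

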